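# Pull-test a moulded bar on the bench spring gauge

## Task

Pull-test the long waisted plastic bar on the spring gauge: lay one of its heads flat down into the jaw of the gauge's slide, then pull the slide out by the bar until its pointer stands opposite the tip of the set-mark clip, and hold it there for a good second without overshooting the mark. Then ease the slide all the way home without letting it snap back, and leave the bar lying in the jaw. Leave the two other plastic samples and the jar where they are.

Things in the scene. Friction and masses are not known exactly. Their poses are not given: they have to be found in the camera images.
- gauge: Bench spring gauge, fixed, turned up to 0.35 rad: grey base plate 280 x 120 x 10 mm, origin at the centre of its underside, z up. Its x axis is the slide's line: a spring housing (70 long, 76 wide, top 62 mm up) stands on its +x end; the slide is pulled towards the gauge's own -x, roughly towards the robot. A scale rail lies at y 40 to 58, x -12 to 66 mm, top 30 mm up.
- tongue (a point): Front end of the slide's tongue, a strip 8 mm wide, top 30 mm up, that runs from the jaw to here and carries the bar's waist; at home at gauge x = -101 mm, y = 0. Beside the tongue lie only the base plate and low guide strips, so fingers may go down there to 17 mm above the bench.
- slide (a joint): Travel of the gauge's slide in m: 0 at home, growing as it is pulled out along the gauge's -x, stop at 0.085. The spring pulls it home with 2.2 N at 0 plus 1.1 N for every 10 mm; drag under 0.5 N. It snaps back if let go.
- jaw (a point): Centre of the floor of the slide's jaw pocket; at home at gauge x = 15 mm, y = 0, 30 mm up. Pocket 28 x 28 mm, open above, 10 mm deep plus flared lips to 46 mm up. Its front (gauge -x) wall, 10 mm thick, has a 16 mm gap for the bar's waist; the head pulls against this wall. With a head centred here the bar's middle is 59 mm away towards gauge -x. Aluminium jaw: 56 x 44 mm.
- pointer (a point): Tip of the pointer, a thin dark steel arm that the slide carries on its gauge +y side near the housing, over the scale rail; 34 mm up; at home at gauge x = 59.5 mm, y = 42.5 mm.
- mark: Set-mark clip, a dark steel clip 10 mm wide, fixed on the scale rail, rising to 36 mm, its pointed end facing the pointer (gauge -y). Origin at its middle at the rail's top, axes parallel to the gauge's. The pointer is at the mark when both have the same gauge x; the clip is set 35 to 62 mm out from the pointer's home.
- bar: The long waisted (dog-bone) bar of off-white plastic, loose, 35 g, lying flat on the bench: 140 mm long, 10 mm thick; at each end a square-cornered head 22 mm long and 24 mm wide, between them a straight waist 12 mm wide and 96 mm long. Origin at the centre of its underside, x along its length, z up. Both ends are alike.
- bar_head_a (a point): Centre of the underside of the head at the bar's +x end, 59 mm from its middle.
- bar_head_b (a point): Centre of the underside of the head at the bar's -x end, 59 mm from its middle.
- short_bar: Bystander: a short waisted bar, 80 mm long, heads 18 mm wide, 10 mm thick, same plastic, loose. Origin under its centre, x along its length.
- straight_bar: Bystander: a straight bar without heads, 140 x 14 x 10 mm, same plastic, loose. Origin under its centre, x along its length.
- jar: Bystander: closed jar, 52 mm across, 70 mm tall, loose. Origin under its centre.
Not all that is in view belongs to the job. Leave any blue or yellow look-alike of the bar alone.

How it is judged:
On the way, in this order (a step that is already met when the one before it is completed fails the run):
1. one head of the long waisted bar lies flat on the floor of the slide's jaw, the bar in line with the gauge (((horizontal distance between bar_head_a and jaw below 0.007 m and z of bar_head_a in the frame of jaw below 0.004 m and angle between the x axis of bar and the x axis of gauge, either way round below 0.15 rad and angle between bar's own z axis and vertical below 0.1 rad) or (horizontal distance between bar_head_b and jaw below 0.007 m and z of bar_head_b in the frame of jaw below 0.004 m and angle between the x axis of bar and the x axis of gauge, either way round below 0.15 rad and angle between bar's own z axis and vertical below 0.1 rad))), for 0.2 s.
2. held by the bar, which stays in the jaw, the slide's pointer stays within 5 mm of the set mark for 0.8 s (((horizontal distance between bar_head_a and jaw below 0.007 m and z of bar_head_a in the frame of jaw below 0.004 m and angle between the x axis of bar and the x axis of gauge, either way round below 0.15 rad and angle between bar's own z axis and vertical below 0.1 rad) or (horizontal distance between bar_head_b and jaw below 0.007 m and z of bar_head_b in the frame of jaw below 0.004 m and angle between the x axis of bar and the x axis of gauge, either way round below 0.15 rad and angle between bar's own z axis and vertical below 0.1 rad)) and x of pointer in the frame of mark between -0.005 and 0.005 m and contact force between the fingers and bar above 1 N), for 0.8 s.
At the end, for the whole second after the job is handed in: The slide is home (within 4 mm), and the long waisted bar lies at rest with one head flat in the jaw (head centre within 7 mm of the pocket's centre in plan and 4 mm in height, bar in line within 0.15 rad and level within 0.1 rad) (((horizontal distance between bar_head_a and jaw below 0.007 m and z of bar_head_a in the frame of jaw below 0.004 m and angle between the x axis of bar and the x axis of gauge, either way round below 0.15 rad and angle between bar's own z axis and vertical below 0.1 rad) or (horizontal distance between bar_head_b and jaw below 0.007 m and z of bar_head_b in the frame of jaw below 0.004 m and angle between the x axis of bar and the x axis of gauge, either way round below 0.15 rad and angle between bar's own z axis and vertical below 0.1 rad)) and value of joint slide below 0.004 m and linear speed of bar below 0.02 m/s); the robot touches nothing.
It fails at once if the pointer is pulled more than 12 mm past the set mark (x of pointer in the frame of mark below -0.012 m).
It fails at once if the slide snaps home (faster than 0.4 m/s) (velocity of joint slide below -0.4 m/s).
It fails at once if the short bar, the straight bar or the jar is moved by more than 30 mm (distance of any of short_bar, straight_bar, jar from where it was at the start of the episode above 0.03 m).
It also fails if it takes over 54 s, if anything falls off the work surface, if the arm or the gripper's body presses on something with over 40 N, if the wrist force passes 120 N, or if a joint passes its speed limit or range.

## Robot

A 7-joint arm with a two-finger parallel gripper is mounted at the origin on the work surface. World frame = base frame: x ahead of the robot, y to its left, z up, the work surface at z = 0. Lengths are in m, angles in rad, forces in N, time in s.
With the tool pointing down it reaches from about 0.4 to 0.85 m from the base axis. Payload 10.4 kg.
Tool frame: the origin (TCP) lies midway between the tips of the shut fingers; the grasp point (between the pads) lies r.grip_point_offset behind it (r.grip_point_offset is the distance from the TCP to the grasp point, in m); z points along the fingers, y is the line along which they close (so a half turn about z gives the same grasp; the last joint's range is limited). The gripper opens to 87 mm and grips with 3 to 60 N. Pads are 19 mm wide; open, the fingers measure 117 mm over their backs; the gripper's body (75 mm by 190 mm) begins 51 mm behind the grasp point.
Start: joints at [1.324, 0.332, -0.065, 1.46, 0.022, 1.35, -0.088], TCP at [0.139, -0.609, 0.189] pointing down, gripper open.
Joint ranges: [-2.6, 2.6], [-0.5, 2.12], [-1.47, 1.34], [0.16, 2.42], [-1.27, 4.41], [0.06, 2.06], [-2.6, 2.6]. Speed limits (rad/s): [2.22, 2.22, 2.79, 2.79, 3.14, 3.14, 3.14].

## Interface

Orientations are given as a unit quaternion [x, y, z, w].
In Python, from bench import r gives the robot as it stands.
- The arm moves only by the tool play_rows, never from a script. Its arguments are lists of equal length, an entry for each row: "claw": the closure, from 0 (fully open) to 1 (shut); "delta_pos": the shift along the tool's x, y, z scaled (see below), a list of three; "delta_rot": the turn, a rotation vector about the tool's x, y, z scaled (see below), a list of three. A call has 1 to 8 rows; each row shifts and turns the commanded pose from where the row before left it, along the tool's axes as they then stand; what a row does not reach is not made up. The controller multiplies each number of a shift by 200 mm and each number of a turn by pi rad. A row lasts 1/10 s, in which the tool goes at most 50 mm and 8.59 degrees, less where a joint would pass 70% of its speed; a pose out of reach is approached as far as the arm can. A call with a number of a shift or a turn outside -1 to 1 is refused whole. A call with a gripper value outside its range is refused whole. The fingers move at their own pace and stop on an object; "squeeze" is the grip in N (left out, the last holds). Time passes only in rows, so rows that do not move let the fingers close. It gives the time, the measured TCP pose, the force, the opening and the grip force at its end, in the units of the state.
- r.read_state(): the state, without advancing time (a new reading comes with each control period).
- r.camera(name): name is "side" or "top"; returns a dict with "pixels" (400x640x3 uint8, red, green, blue), "camera_matrix" (3x3 intrinsics, pixels), "cam_to_world" (4x4, takes a point from camera to world coordinates). Camera axes: x right, y up, looking along -z (the intrinsics and any distortion apply to the point x, -y, -z); pixel columns grow to the right and rows downward; lengths in m; the calibration is good to about 2 mm. A picture is of the moment at which its call begins. There is no depth.
- r.close_job(): hands the job in; it is judged then, once.
The state is a dict: "time": time; "joint_positions": joint angles; "joint_vel": joint speeds; "joint_torque": joint torques, N m; "ee_pos": TCP position; "eef_rot": TCP orientation; "ft_force": force on the tool from outside, world axes, zero at the start; "torque": the same for the moment, N m; "width": finger opening in m; "grip_force": force on a finger pad.
Only numpy, scipy, OpenCV 4.12 (cv2) and the standard library are available. Lean on these libraries where they do the work, as an engineer would, in place of code of your own. Each camera call takes 0.05 s, during which the arm holds its last target. There are 200 camera calls.

## Working session

There is one attempt and no reset: what is moved stays moved. The work goes in short steps, Python scripts to look and compute and a tool call to move; the robot and the scene stay as the last step left them, time stands still between calls to the robot, and variables do not carry over. Pictures are saved under pics/ and viewed, at most 10 in all, crops included, and the job is handed in when it is done.

Besides the shell and the picture viewer there is one more tool, called after "Call:" as name(argument=value, ...) on one line, values as JSON. play_rows: Moves the arm, as the interface text tells. Shifts and turns lie within -1 to 1; 1 stands for 200 mm of shift or pi rad of turn. Its arguments: {"type":"object","properties":{"claw":{"type":"array"},"delta_pos":{"type":"array"},"delta_rot":{"type":"array"},"squeeze":{"type":"number"}},"required":["claw","delta_pos","delta_rot"]}

```bash
mkdir -p pics; ls; cat > h.py <<'E'
import numpy as np, cv2
from bench import r
def shot(n,f):
    c=r.camera(n); np.savez(f'pics/{f}.npz',**c); cv2.imwrite(f'pics/{f}.png',cv2.cvtColor(c['pixels'],cv2.COLOR_RGB2BGR)); return c
def load(f): return dict(np.load(f'pics/{f}.npz'))
def plane(c,uv,z):
    K=c['camera_matrix'];T=c['cam_to_world'];uv=np.atleast_2d(uv).astype(float)
    d=np.c_[(uv[:,0]-K[0,2])/K[0,0],-(uv[:,1]-K[1,2])/K[1,1],-np.ones(len(uv))]@T[:3,:3].T
    o=T[:3,3]; return o+d*((z-o[2])/d[:,2])[:,None]
def proj(c,P):
    K=c['camera_matrix'];T=c['cam_to_world'];q=(np.atleast_2d(P)-T[:3,3])@T[:3,:3]
    return np.c_[K[0,2]+K[0,0]*q[:,0]/-q[:,2],K[1,2]+K[1,1]*q[:,1]/q[:,2]]
def tri(c1,a,c2,b):
    p=[];A=np.zeros((3,3));B=np.zeros(3)
    for c,u in((c1,a),(c2,b)):
        o=c['cam_to_world'][:3,3];d=plane(c,u,0)[0]-o;d/=np.linalg.norm(d);M=np.eye(3)-np.outer(d,d);A+=M;B+=M@o
    return np.linalg.solve(A,B)
E
python3 - <<'E'
from h import *
for n in('top','side'):
    c=shot(n,n+'0');print(n,c['camera_matrix'].round(1).tolist(),c['cam_to_world'].round(3).tolist(),c.keys())
s=r.read_state();print(s,r.grip_point_offset)
E
```

```text
pics
top [[512.8, 0.0, 313.9], [0.0, 512.8, 199.0], [0.0, 0.0, 1.0]] [[0.029, 0.992, -0.121, 0.321], [-0.999, 0.031, 0.014, -0.045], [0.018, 0.121, 0.992, 1.278], [0.0, 0.0, 0.0, 1.0]] dict_keys(['pixels', 'camera_matrix', 'cam_to_world'])
side [[486.0, 0.0, 320.4], [0.0, 486.0, 204.3], [0.0, 0.0, 1.0]] [[-0.93, 0.278, -0.242, 0.175], [-0.368, -0.715, 0.594, 0.664], [-0.008, 0.642, 0.767, 0.97], [0.0, 0.0, 0.0, 1.0]] dict_keys(['pixels', 'camera_matrix', 'cam_to_world'])
{'time': 0.1, 'joint_positions': array([ 1.32440528,  0.33278339, -0.0647365 ,  1.46082481,  0.02161851,
        1.34989284, -0.08851273]), 'joint_vel': array([ 0.00067363, -0.00135123, -0.00234977, -0.0012806 , -0.00171842,
       -0.00122221,  0.00078281]), 'joint_torque': array([ 1.69774314e-03, -6.24548650e+01,  2.48303474e-02, -3.90715957e+01,
       -6.14109356e-02,  3.65498965e-02,  7.13678401e-05]), 'ee_pos': array([ 0.13863369, -0.60905155,  0.18866494]), 'eef_rot': array([ 9.93743565e-01,  1.11684193e-01, -9.73992856e-05, -5.98109974e-04]), 'ft_force': array([ 0.07577677,  0.65957716, -0.08442079]), 'torque': array([0.00518011, 0.06391465, 0.02095304]), 'grip_force': 0.0, 'width': 0.08730920038631801} 0.0187
```

View pics/top0.png

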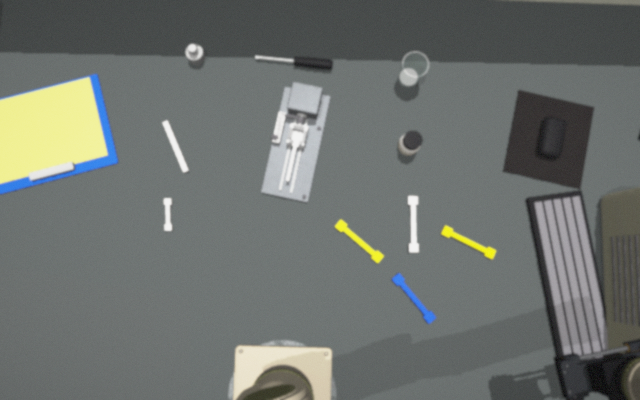

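View pics/side0.png

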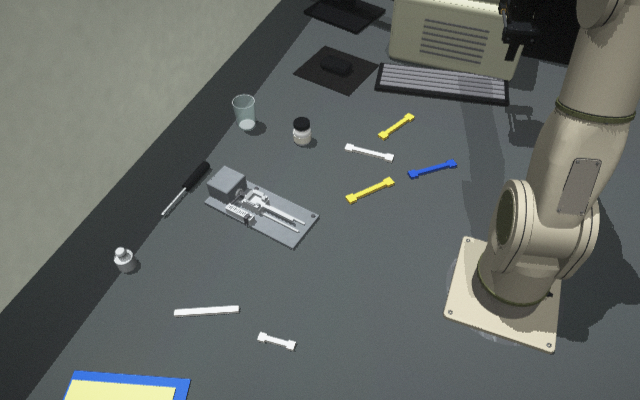

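The top view shows the long waisted bar at about (413,223), with the gauge at (297,142) and its housing away from the robot. The straight bar is at (175,146), the short bar at (167,214) and the jar at (410,143). The side view shows the bar at (369,152) and the gauge at (262,205).

```bash
python3 - <<'E'
from h import *
t=load('top0');s=load('side0')
def blob(c,x0,y0,x1,y1,f):
    p=c['pixels'].astype(int)[y0:y1,x0:x1]; m=f(p).astype(np.uint8)
    n,l,st,ce=cv2.connectedComponentsWithStats(m);k=1+st[1:,4].argmax()
    pts=np.argwhere(l==k)[:,::-1]+[x0,y0]
    # subpixel weighted
    return pts,st[k,4]
w=lambda p:p.min(2)>140
pt,a=blob(t,395,185,432,262,w);ps,b=blob(s,335,135,400,170,w)
print(a,b,'cent',pt.mean(0),ps.mean(0))
print('tri centroid',tri(t,pt.mean(0),s,ps.mean(0)))
for c,p in((t,pt),(s,ps)):
    P=plane(c,p,0.01)[:,:2];m=P.mean(0);u,S,v=np.linalg.svd(P-m);d=v[0];q=(P-m)@d
    print(m,np.degrees(np.arctan2(d[1],d[0])),q.min(),q.max(),'mid',m+d*(q.min()+q.max())/2, np.ptp((P-m)@v[1]))
# gauge plate outline
g=lambda p:(p.min(2)>95)
pg,a=blob(t,250,75,340,210,g);P=plane(t,pg,0.01)[:,:2].astype(np.float32)
print('gauge',a,cv2.minAreaRect(P), cv2.minAreaRect(pg.astype(np.float32)))
A=cv2.resize(t['pixels'][75:210,250:345],None,fx=5.9,fy=4.4*1.34 if 0 else 5.9/1.34*1.0,interpolation=2) if 0 else None
big=cv2.resize(t['pixels'][78:178,255:335],None,fx=6,fy=6,interpolation=2)[:600,:480]
cv2.imwrite('pics/gt.png',cv2.cvtColor(big,cv2.COLOR_RGB2BGR))
big=cv2.resize(s['pixels'][160:255,197:327],None,fx=6,fy=6,interpolation=2)
cv2.imwrite('pics/gs.png',cv2.cvtColor(big,cv2.COLOR_RGB2BGR))
E
```

```text
511 255 cent [413.10567515 223.60665362] [369.22745098 151.35686275]
tri centroid [ 0.42146285 -0.31182736  0.00928696]
[ 0.42223377 -0.31153988] -178.55188094175347 -0.0715554248677112 0.07043868257922563 mid [ 0.42279197 -0.31152577] 0.02793757756015096
[ 0.42097699 -0.3112319 ] -178.9284997377069 -0.071075016003254 0.06878321714128233 mid [ 0.42212269 -0.31121047] 0.02850176321091753
gauge 12056 ((0.6217862963676453, -0.010641634464263916), (0.3459380865097046, 0.22814536094665527), 2.0420591831207275) ((294.5, 142.0), (134.0, 89.0), 90.0)
```

View pics/gt.png

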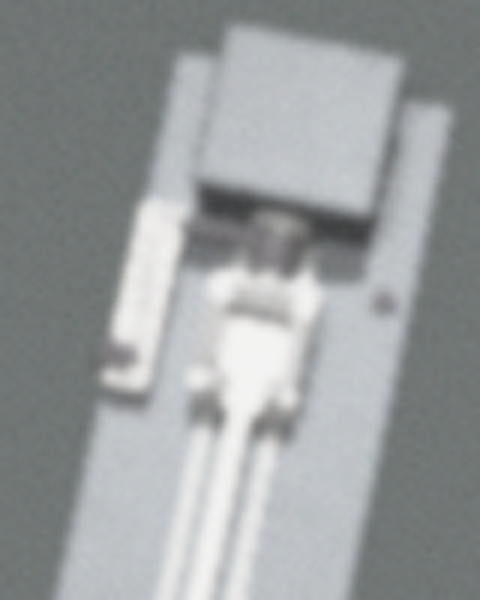

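View pics/gs.png

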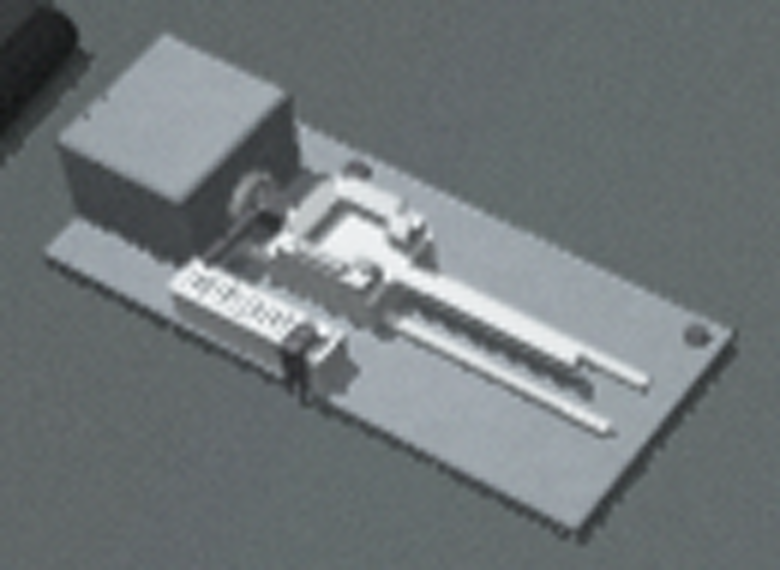

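The crops show the rail on the left, which is gauge +y. The dark clip is at top pixel (276,137) and side pixel (247,217). The jaw is at about top pixel (297,136) and the tongue points at the robot.

```bash
cat > gauge.py <<'E'
from h import *
from scipy.optimize import least_squares
t=load('top0');s=load('side0')
def edges(c,box):
    x0,y0,x1,y1=box;im=cv2.cvtColor(c['pixels'],cv2.COLOR_RGB2GRAY)[y0:y1,x0:x1]
    im=cv2.resize(im,None,fx=4,fy=4,interpolation=cv2.INTER_CUBIC);im=cv2.GaussianBlur(im,(0,0),3)
    m=(im>135).astype(np.uint8)
    k=max(cv2.findContours(m,0,cv2.CHAIN_APPROX_NONE)[0],key=cv2.contourArea)[:,0]
    return plane(c,(k+.5)/4-.5+[x0,y0],.01)[:,:2]
E={'top':edges(t,(250,75,345,210)),'side':edges(s,(190,160,330,255))}
def res(p,P,tol):
    c,sn=np.cos(p[2]),np.sin(p[2]);q=(P-p[:2])@np.array([[c,-sn],[sn,c]])
    o=[]
    for a,v,oth,lim in((1,60,0,(-125,125)),(1,-60,0,(-125,125)),(0,-140,1,(-50,50))):
        k=(abs(q[:,a]-v/1e3)<tol)&(q[:,oth]>lim[0]/1e3)&(q[:,oth]<lim[1]/1e3); o.append((q[:,a]-v/1e3)*k)
    return np.concatenate(o)
def fit(P,p):
    for tol in(.03,.012,.008,.008): p=least_squares(lambda x:res(x,P,tol),p,loss='soft_l1',f_scale=.001).x
    q=res(p,P,.008); return p,[(abs(a)>0).sum() for a in np.split(q,3)],[a[a!=0].mean()*1e3 for a in np.split(q,3)]
def G(p,xyz):
    c,sn=np.cos(p[2]),np.sin(p[2]);x,y,z=xyz;return np.array([p[0]+c*x-sn*y,p[1]+sn*x+c*y,z])
def L(p,P):
    c,sn=np.cos(p[2]),np.sin(p[2]);d=P[0]-p[0],P[1]-p[1];return np.array([c*d[0]+sn*d[1],-sn*d[0]+c*d[1]])
E
python3 - <<'E'
from gauge import *
p0=[plane(t,[[296,143]],.01)[0,0],plane(t,[[296,143]],.01)[0,1],-.2]
for k in E: print(k,fit(E[k],p0))
p=(fit(E['top'],p0)[0]+fit(E['side'],p0)[0])/2;print(p)
J=G(p,(.015,0,.03));print('jaw',J,proj(t,J),proj(s,J))
for n,x in(('tongue',(-.101,0,.03)),('pointer',(.0595,.0425,.034))):
    W=G(p,x);print(n,W,proj(t,W),proj(s,W))
# tongue end and corners triangulation check
for c,a,b,g in((t,258,130,'t'),(s,238,208,'s')):
    im=cv2.cvtColor(c['pixels'],cv2.COLOR_RGB2GRAY);w=im[b:b+18,a:a+24]
    print(g,a,b);print(w)
E
```

```text
top (array([ 0.61660739, -0.01339943, -0.17894753]), [np.int64(400), np.int64(381), np.int64(157)], [np.float64(1.5287238642075722), np.float64(-0.9811159265790349), np.float64(-0.00016742464818953907)])
side (array([ 0.6187551 , -0.0127484 , -0.18241879]), [np.int64(226), np.int64(272), np.int64(111)], [np.float64(-2.2796006308178267), np.float64(1.2686690116327104), np.float64(0.005157905869285868)])
[ 0.61768125 -0.01307392 -0.18068316]
jaw [ 0.63243706 -0.01576944  0.03      ] [[296.76635647 135.02671804]] [[254.45019136 200.25591866]]
tongue [0.51832541 0.00507595 0.03      ] [[286.76385186 180.06453431]] [[292.24569542 219.06518265]]
pointer [0.68384997 0.01804199 0.034     ] [[283.85327267 114.02869595]] [[229.95558944 203.12542478]]
t 258 130
[[115 118 115 116 115 115 116 115 112 119 117 115 118 115 122 151 204 233
  238 235 231 230 232 222]
 [117 118 118 118 116 119 118 116 117 114 118 116 115 118 122 161 215 235
  239 235 232 234 234 221]
 [117 115 116 117 115 118 119 117 117 116 118 117 120 117 128 168 217 235
  237 233 232 234 233 216]
 [118 117 117 117 117 118 118 115 11
[... 2608 characters left out ...]
26 121 110 110  93  51  48  51  69 149 197 218 123  95  94 100 153
  167 167 167 164 169 168]
 [ 76 116 136 119 120 108  53  49  53  55 111 162 123  98  93  94  95 106
  155 165 165 168 168 169]
 [ 77  77  82 133 134 127  74  51  53  50  86 106  95  92  94  94 100  99
  107 165 170 166 167 167]
 [101  99  78  73  88 131  86  46  46  50  76 105  96  94  96  97  98 104
  123 166 167 164 167 167]
 [101 103 102  73  76  77  62  51  62  51  81 106 100  96  93 101  99 124
  167 164 166 167 168 167]
 [105 104 102 101 103  95  75  59  89  54  75 105 105  98  96  98 105 165
  166 166 170 168 166 168]
 [104 103 102 105 103 102  98  74  90  63  90  94 103 100 118 118 124 167
  166 167 167 168 166 167]]
```

Call:
play_rows(claw=[0,0,0,0,0,0,0,0], delta_pos=[[0,0,0],[0,0,0],[0.138,-0.146,0],[0.138,-0.146,0],[0.138,-0.146,0],[0.138,-0.146,0],[0.138,-0.146,0],[0.138,-0.146,0]], delta_rot=[[0,0,0.032],[0,0,0.032],[0,0,0],[0,0,0],[0,0,0],[0,0,0],[0,0,0],[0,0,0]], squeeze=30)

```text
time: 0.9
ee_pos: [0.301, -0.429, 0.1891]
eef_rot: [1.0, 0.011, -0.0, -0.0]
ft_force: [0.7, -0.0, -0.3]
width: 0.0874
grip_force: 0.0
```

Call:
play_rows(claw=[0,0,0,0,0,0,0], delta_pos=[[0.138,-0.146,0],[0.138,-0.146,0],[0.138,-0.146,0],[0.138,-0.146,0],[0,0,0.2],[0,0,0.2],[0,0,0]], delta_rot=[[0,0,0],[0,0,0],[0,0,0],[0,0,0],[0,0,0],[0,0,0],[0,0,0]])

```text
time: 1.6
ee_pos: [0.405, -0.309, 0.1046]
eef_rot: [1.0, 0.012, -0.003, -0.003]
ft_force: [-0.0, 0.6, 0.4]
width: 0.0867
grip_force: 0.0
```

```bash
cat >> h.py <<'E'
from scipy.spatial.transform import Rotation as R
def need(target,yaw):
    s=r.read_state();Q=R.from_quat(s['eef_rot']);M=Q.as_matrix()
    D=np.c_[[np.cos(yaw),np.sin(yaw),0],[np.sin(yaw),-np.cos(yaw),0],[0,0,-1]]
    rv=R.from_matrix(M.T@D).as_rotvec()/np.pi
    print('t',round(s['time'],2),'pos',s['ee_pos'].round(4),'yaw',round(np.arctan2(M[1,0],M[0,0]),4),'w',round(s['width'],4),'grip',round(s['grip_force'],1),'F',s['ft_force'].round(1))
    print('shift now-axes',(M.T@(np.array(target)-s['ee_pos'])/.2).round(4),'after turn',(D.T@(np.array(target)-s['ee_pos'])/.2).round(4),'turn',rv.round(4))
E
python3 - <<'E'
from h import *
need((.4075,-.3117,.004),.0218)
shot('top','t1');c=shot('side','s1')
cv2.imwrite('pics/s1c.png',cv2.cvtColor(cv2.resize(c['pixels'][60:210,290:490],None,fx=4,fy=4,interpolation=2),cv2.COLOR_RGB2BGR))
from gauge import *
p=np.array([.6177,-.0131,-.1807])
print('markT',[L(p,plane(t,[u],.036)[0]) for u in((274.5,136.9),(277,136.7))],'markS',[L(p,plane(s,[u],.036)[0]) for u in((246.7,216),)],'tri',tri(t,(275,136.9),s,(246.7,216)), L(p,tri(t,(275,136.9),s,(246.7,216))))
E
```

```text
t 1.6 pos [ 0.405  -0.309   0.1046] yaw 0.0233 w 0.0867 grip 0.0 F [-0.   0.6  0.4]
shift now-axes [0.0158 0.0165 0.5028] after turn [0.0123 0.0137 0.503 ] turn [-0.0017  0.0022  0.0005]
markT [array([-0.00279816,  0.05239061]), array([-0.00099262,  0.04646589])] markS [array([-0.00310472,  0.05457523])] tri [0.62599527 0.03816518 0.03164228] [-0.00105308  0.0519213 ]
```

View pics/s1c.png

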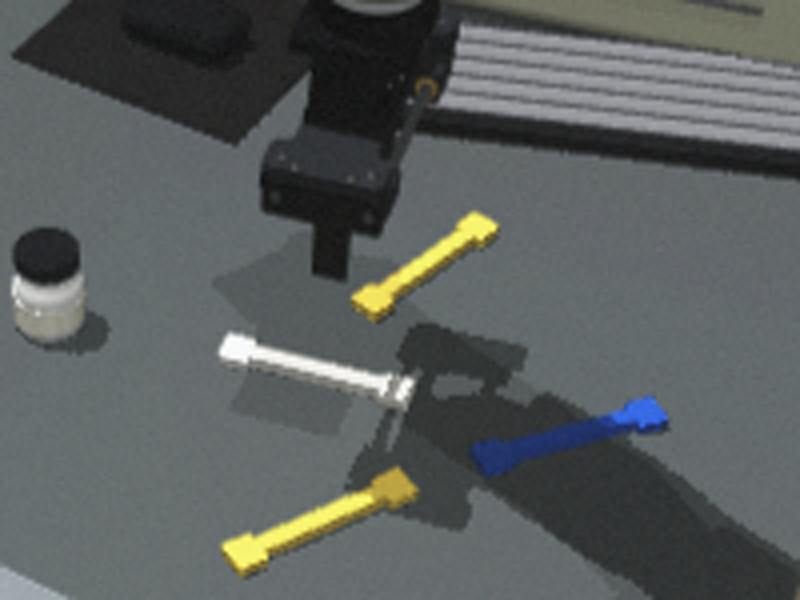

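The crop shows the white long bar clear below the gripper, with the yellow and blue look-alikes well aside. The bar's middle is at about crop pixel (315,370).

Call:
play_rows(claw=[0.45,0.45,0.45,0.45], delta_pos=[[0,0,0.15],[0,0,0.15],[0,0,0],[0,0,0]], delta_rot=[[0,0,0],[0,0,0],[0,0,0],[0,0,0]])

```text
time: 2.1
ee_pos: [0.4089, -0.312, 0.0515]
eef_rot: [1.0, 0.011, 0.001, 0.001]
ft_force: [0.2, -0.1, 1.5]
width: 0.0629
grip_force: 0.0
```

```bash
python3 - <<'E'
from h import *
need((.4075,-.3117,.004),.0218)
E
```

```text
t 2.1 pos [ 0.4089 -0.312   0.0515] yaw 0.0223 w 0.0629 grip 0.0 F [ 0.2 -0.1  1.5]
shift now-axes [-0.0073 -0.0021  0.2373] after turn [-0.0069 -0.0018  0.2373] turn [ 0.0004 -0.0005  0.0002]
```

Call:
play_rows(claw=[0.45,0.45,0.45,0.45,0.45], delta_pos=[[-0.005,0,0.08],[0,0,0.08],[0,0,0.055],[0,0,0],[0,0,0]], delta_rot=[[0,0,0],[0,0,0],[0,0,0],[0,0,0],[0,0,0]])

```text
time: 2.6
ee_pos: [0.4078, -0.3118, 0.0076]
eef_rot: [1.0, 0.011, 0.001, 0.0]
ft_force: [0.5, -0.1, 0.4]
width: 0.0481
grip_force: 0.0
```

Call:
play_rows(claw=[1,1,1,1,1,1,1,1], delta_pos=[[0,0,0],[0,0,0],[0,0,0],[0,0,0],[0,0,0],[0,0,0],[0,0,0],[0,0,0]], delta_rot=[[0,0,0],[0,0,0],[0,0,0],[0,0,0],[0,0,0],[0,0,0],[0,0,0],[0,0,0]])

```text
time: 3.4
ee_pos: [0.407, -0.3113, 0.0063]
eef_rot: [1.0, 0.011, 0.0, 0.0]
ft_force: [-0.3, -0.5, 0.4]
width: 0.0013
grip_force: 0.0
```

```bash
python3 - <<'E'
from h import *
need((.4075,-.3117,.004),.0218)
E
```

```text
t 3.4 pos [ 0.407  -0.3113  0.0063] yaw 0.0227 w 0.0013 grip 0.0 F [-0.3 -0.5  0.4]
shift now-axes [0.0024 0.0022 0.0117] after turn [0.0024 0.0022 0.0117] turn [ 0.     -0.      0.0003]
```

```bash
python3 - <<'E'
from h import *
t=shot('top','t2');c=shot('side','s2')
a=cv2.resize(c['pixels'][110:200,320:440],None,fx=5,fy=5,interpolation=2)
cv2.imwrite('pics/s2c.png',cv2.cvtColor(a,cv2.COLOR_RGB2BGR))
P=np.array([.407,-.3113,.0063]);print(proj(t,P),proj(c,P))
for c,b in((t,(395,185,432,262)),(c,(335,130,410,175))):
    x0,y0,x1,y1=b;m=c['pixels'][y0:y1,x0:x1].min(2)>140;p=np.argwhere(m)[:,::-1]+[x0,y0];Q=plane(c,p,.01)[:,:2];print(m.sum(),Q.mean(0),Q.min(0),Q.max(0))
E
```

```text
[[412.66290513 229.74352482]] [[373.74641899 153.49944395]]
249 [ 0.42158689 -0.32219079] [ 0.33068617 -0.3562939 ] [ 0.49404937 -0.29584765]
143 [ 0.45248731 -0.31014342] [ 0.35317161 -0.3241494 ] [ 0.49212498 -0.29554909]
```

View pics/s2c.png

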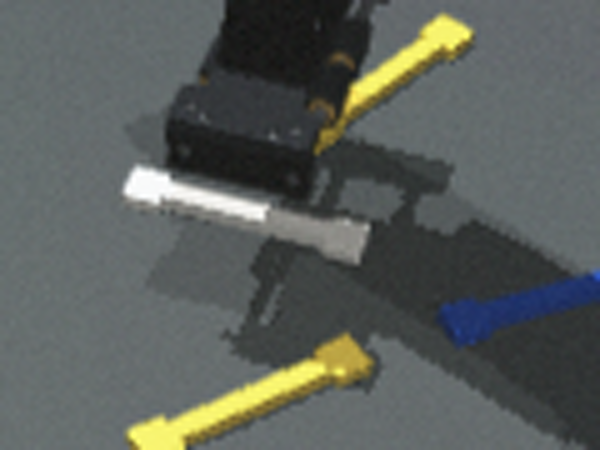

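The bar has not moved, and the shut gripper stands above or behind its waist. The finger tips may therefore sit higher than I took them to, so I'll check the tip height in s1.

```bash
python3 - <<'E'
from h import *
c=load('s1')
for y in(-.309+.0433,-.309+.0585,-.309-.0433,-.309):
  for z in(.1046,.12,.13): print(round(y,3),z,(proj(c,[.405,y,z])[0]-[289.5,59.5])*4)
t=load('t1')
a=cv2.resize(load('s2')['pixels'][100:190,330:430],None,fx=3,fy=3,interpolation=2)
im=np.zeros((570,800,3),np.uint8);b=cv2.resize(load('s1')['pixels'][85:165,340:440],None,fx=4,fy=4,interpolation=2);im[:320,:400]=b
b=cv2.resize(load('t2')['pixels'][170:270,360:460],None,fx=4,fy=4,interpolation=2);im[:400,400:]=b
b=cv2.resize(load('s2')['pixels'][110:170,340:440],None,fx=4,fy=4,interpolation=2);im[325:565,:400]=b
cv2.imwrite('pics/m.png',cv2.cvtColor(im,cv2.COLOR_RGB2BGR))
E
```

```text
-0.266 0.1046 [330.27201473 313.82784653]
-0.266 0.12 [332.02461088 296.0981129 ]
-0.266 0.13 [333.18035924 284.40625183]
-0.251 0.1046 [323.13444986 328.65616639]
-0.251 0.12 [324.83232729 310.93837304]
-0.251 0.13 [325.95211601 299.25308595]
-0.352 0.1046 [369.07810832 233.20803033]
-0.352 0.12 [371.11133473 215.4481854 ]
-0.352 0.13 [372.451334   203.74354733]
-0.309 0.1046 [350.05987544 272.71848596]
-0.309 0.12 [351.95912931 254.96605302]
-0.309 0.13 [353.21120482 243.26283261]
```

View pics/m.png

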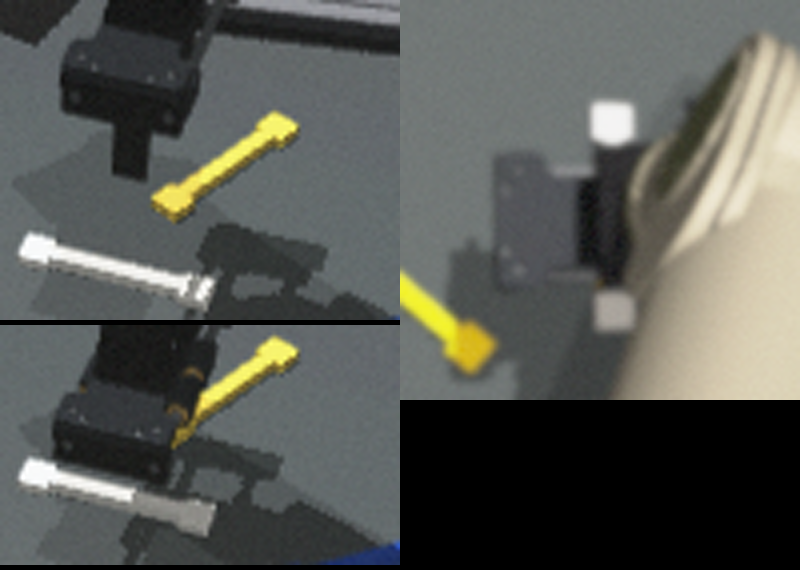

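In s1 the near finger ends about 30 mm above where the TCP reading puts it, and in s2 no tip reaches the bar. I'll open the fingers, go down in small steps and watch the force.

Call:
play_rows(claw=[0.45,0.45,0.45,0.45], delta_pos=[[0,0,0],[0,0,0],[0,0,0],[0,0,0]], delta_rot=[[0,0,0],[0,0,0],[0,0,0],[0,0,0]])

```text
time: 3.9
ee_pos: [0.407, -0.3113, 0.0064]
eef_rot: [1.0, 0.011, 0.0, 0.0]
ft_force: [-0.9, 0.0, -0.1]
width: 0.0246
grip_force: 0.0
```

```bash
python3 - <<'E'
from h import *
c=shot('side','s3');s=r.read_state();print(s['width'],s['ee_pos'])
for P in((.3695,-.216,.076),(.4445,-.216,.076),(.407,-.311+.0235,.0063),(.407,-.311+.0385,.0063),(.407,-.311+.0235,.03)): print(P,(proj(c,P)[0]-[339.5,99.5])*6)
cv2.imwrite('pics/s3c.png',cv2.cvtColor(cv2.resize(c['pixels'][100:170,340:440],None,fx=6,fy=6,interpolation=2),cv2.COLOR_RGB2BGR))
E
```

```text
0.028418325121639196 [ 0.40701493 -0.31124252  0.00634061]
(0.3695, -0.216, 0.076) [234.05738073 373.62717875]
(0.4445, -0.216, 0.076) [ 69.49198484 329.56315544]
(0.407, -0.2875, 0.0063) [190.02487514 357.28860406]
(0.407, -0.2725, 0.0063) [180.11903375 378.6288647 ]
(0.407, -0.2875, 0.03) [193.74928853 320.58731068]
```

View pics/s3c.png

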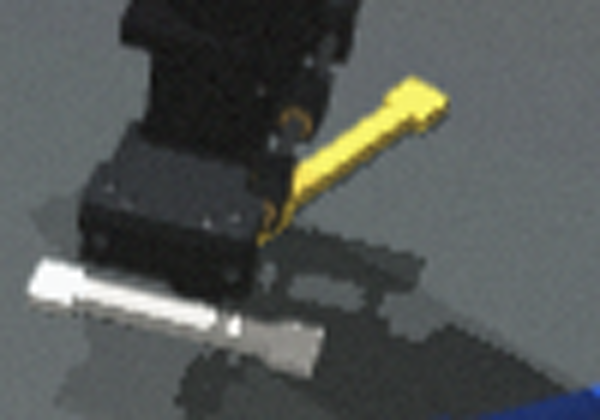

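The body and finger stand some 30 to 45 mm higher in the picture than the TCP reading implies. I'll descend gently with force checks.

Call:
play_rows(claw=[0.45,0.45,0.45,0.45,0.45], delta_pos=[[0,0,0.025],[0,0,0.025],[0,0,0.025],[0,0,0],[0,0,0]], delta_rot=[[0,0,0],[0,0,0],[0,0,0],[0,0,0],[0,0,0]])

```text
time: 4.45
ee_pos: [0.4069, -0.3111, -0.0089]
eef_rot: [1.0, 0.011, -0.0, -0.0]
ft_force: [0.4, 0.4, 0.5]
width: 0.0473
grip_force: 0.0
```

Call:
play_rows(claw=[0.45,0.45,0.45,0.45,0.45], delta_pos=[[0,0,0.02],[0,0,0.02],[0,0,0],[0,0,0],[0,0,0]], delta_rot=[[0,0,0],[0,0,0],[0,0,0],[0,0,0],[0,0,0]])

```text
time: 4.95
ee_pos: [0.4071, -0.3113, -0.0166]
eef_rot: [1.0, 0.011, 0.0, 0.0]
ft_force: [0.0, -0.2, 0.5]
width: 0.0479
grip_force: 0.0
```

```bash
python3 - <<'E'
from h import *
c=shot('side','s4')
cv2.imwrite('pics/s4c.png',cv2.cvtColor(cv2.resize(c['pixels'][100:170,340:440],None,fx=6,fy=6,interpolation=2),cv2.COLOR_RGB2BGR))
need((.4075,-.3117,.004),.0218)
E
```

```text
t 5.0 pos [ 0.4072 -0.3113 -0.0165] yaw 0.0228 w 0.0483 grip 0.0 F [ 0.9 -0.7  0.1]
shift now-axes [ 0.0016  0.002  -0.1025] after turn [ 0.0016  0.002  -0.1025] turn [ 0.0001 -0.0001  0.0003]
```

View pics/s4c.png

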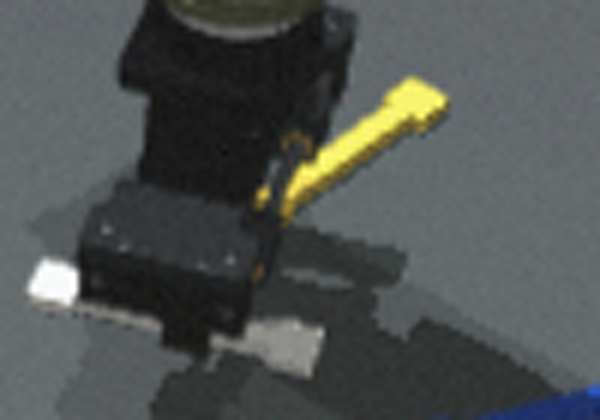

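The near finger's tip now shows beside the bar at crop (185,353), still about 10 to 20 mm above the bench. I'll go on down.

Call:
play_rows(claw=[0.45,0.45,0.45,0.45,0.45], delta_pos=[[0,0,0.015],[0,0,0.015],[0,0,0],[0,0,0],[0,0,0]], delta_rot=[[0,0,0],[0,0,0],[0,0,0],[0,0,0],[0,0,0]])

```text
time: 5.5
ee_pos: [0.4071, -0.3113, -0.0226]
eef_rot: [1.0, 0.011, 0.0, 0.0]
ft_force: [1.1, 0.4, 0.3]
width: 0.048
grip_force: 0.0
```

Call:
play_rows(claw=[0.45,0.45,0.45], delta_pos=[[0,0,0.01],[0,0,0],[0,0,0]], delta_rot=[[0,0,0],[0,0,0],[0,0,0]])

```text
time: 5.8
ee_pos: [0.407, -0.3112, -0.0247]
eef_rot: [1.0, 0.011, -0.0, -0.0]
ft_force: [-0.2, -0.3, -0.6]
width: 0.048
grip_force: 0.0
```

Call:
play_rows(claw=[0.45,0.45,0.45], delta_pos=[[0,0,0.01],[0,0,0],[0,0,0]], delta_rot=[[0,0,0],[0,0,0],[0,0,0]])

```text
time: 6.1
ee_pos: [0.407, -0.3112, -0.0267]
eef_rot: [1.0, 0.011, -0.0, -0.0]
ft_force: [0.9, 0.3, -0.2]
width: 0.0479
grip_force: 0.0
```

Call:
play_rows(claw=[0.45,0.45,0.45], delta_pos=[[0,0,0.01],[0,0,0],[0,0,0]], delta_rot=[[0,0,0],[0,0,0],[0,0,0]])

```text
time: 6.4
ee_pos: [0.407, -0.3112, -0.0287]
eef_rot: [1.0, 0.011, -0.0, -0.0]
ft_force: [-0.3, -0.2, -0.3]
width: 0.048
grip_force: 0.0
```

Call:
play_rows(claw=[1,1,1,1,1,1,1,1], delta_pos=[[0,0,0],[0,0,0],[0,0,0],[0,0,0],[0,0,0],[0,0,0],[0,0,0],[0,0,0]], delta_rot=[[0,0,0],[0,0,0],[0,0,0],[0,0,0],[0,0,0],[0,0,0],[0,0,0],[0,0,0]])

```text
time: 7.2
ee_pos: [0.407, -0.3113, -0.0286]
eef_rot: [1.0, 0.011, 0.0, 0.0]
ft_force: [0.1, -0.8, -0.3]
width: 0.0113
grip_force: 30.0
```

The bar is gripped at a width of 11.3 mm with 30 N. Its underside was at z=0 with the reading at -0.0286, so the jaw floor at 30 mm corresponds to a reading of +0.0014.

Call:
play_rows(claw=[1,1,1,1,1,1,1,1], delta_pos=[[0,0,-0.1],[0,0,-0.18],[0,0,-0.18],[0,0,0],[0,0,0],[0.0525,-0.184,0],[0.0525,-0.184,0],[0.0525,-0.184,0]], delta_rot=[[0,0,0],[0,0,0],[0,0,0],[0,0,0.0325],[0,0,0.0325],[0,0,0],[0,0,0],[0,0,0]])

```text
time: 8.0
ee_pos: [0.4583, -0.2072, 0.0634]
eef_rot: [0.996, -0.091, 0.0, 0.0]
ft_force: [0.7, -0.3, -0.5]
width: 0.0111
grip_force: 30.0
```

Call:
play_rows(claw=[1,1,1,1,1,1,1,1], delta_pos=[[0.0525,-0.184,0],[0.0525,-0.184,0],[0.0525,-0.184,0],[0.0525,-0.184,0],[0.0525,-0.184,0],[0.0525,-0.184,0],[0,0,0],[0,0,0]], delta_rot=[[0,0,0],[0,0,0],[0,0,0],[0,0,0],[0,0,0],[0,0,0],[0,0,0],[0,0,0]])

```text
time: 8.8
ee_pos: [0.5596, -0.0018, 0.063]
eef_rot: [0.996, -0.09, -0.0, -0.0]
ft_force: [-0.5, -0.1, -0.9]
width: 0.0114
grip_force: 30.0
```

Call:
play_rows(claw=[1,1,1], delta_pos=[[0,0,0],[0,0,0],[0,0,0]], delta_rot=[[0,0,0],[0,0,0],[0,0,0]])

```text
time: 9.1
ee_pos: [0.5595, -0.0037, 0.0634]
eef_rot: [0.996, -0.091, 0.0, 0.0]
ft_force: [-0.1, 0.3, -0.0]
width: 0.0112
grip_force: 30.0
```

```bash
python3 - <<'E'
from h import *
need((.5595,-.0025,.045),-.1807)
t=shot('top','t5');s=shot('side','s5')
im=np.zeros((560,800,3),np.uint8)
im[:,:400]=cv2.resize(t['pixels'][80:192,255:335],(400,560),interpolation=2)
im[:400,400:]=cv2.resize(s['pixels'][150:230,210:290],(400,400),interpolation=2)
cv2.imwrite('pics/m5.png',cv2.cvtColor(im,cv2.COLOR_RGB2BGR))
E
```

```text
t 9.1 pos [ 0.5595 -0.0037  0.0634] yaw -0.1831 w 0.0112 grip 30.0 F [-0.1  0.3 -0. ]
shift now-axes [-0.0013 -0.0061  0.0919] after turn [-0.0012 -0.0061  0.0919] turn [ 0.0002 -0.     -0.0008]
```

View pics/m5.png

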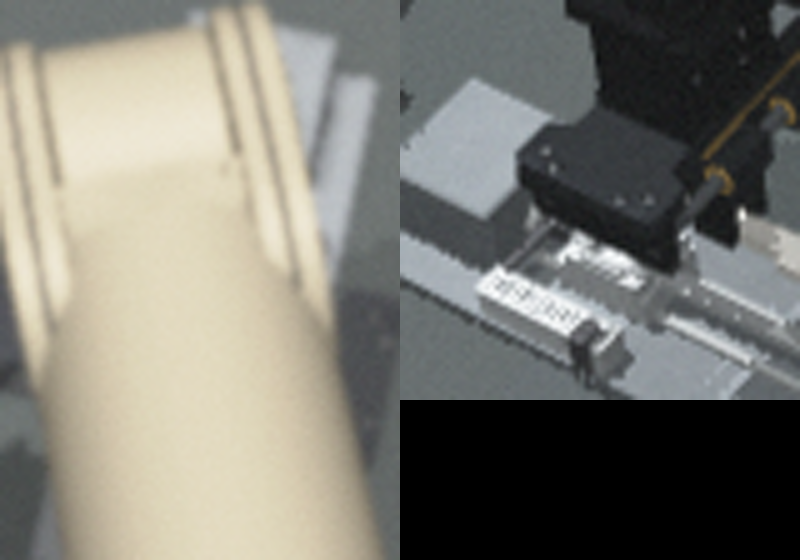

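The arm hides the top view. The side view shows the gripper over the tongue side, with the pointer and clip still visible at crop (540,240) and (585,345). I'll lower the bar with force checks.

Call:
play_rows(claw=[1,1,1,1,1,1,1], delta_pos=[[-0.001,-0.006,0],[0,0,0.08],[0,0,0.08],[0,0,0.05],[0,0,0],[0,0,0],[0,0,0]], delta_rot=[[0,0,0],[0,0,0],[0,0,0],[0,0,0],[0,0,0],[0,0,0],[0,0,0]])

```text
time: 9.9
ee_pos: [0.5602, -0.0013, 0.0219]
eef_rot: [0.996, -0.091, 0.0, -0.0]
ft_force: [-0.5, 0.2, -0.8]
width: 0.011
grip_force: 30.0
```

Call:
play_rows(claw=[1,1,1,1], delta_pos=[[0,0,0.015],[0,0,0.015],[0,0,0],[0,0,0]], delta_rot=[[0,0,0],[0,0,0],[0,0,0],[0,0,0]])

```text
time: 10.3
ee_pos: [0.5597, -0.0013, 0.0153]
eef_rot: [0.996, -0.091, -0.0, 0.0]
ft_force: [0.2, -0.8, -0.8]
width: 0.0112
grip_force: 30.0
```

```bash
python3 - <<'E'
from h import *
from gauge import G
need((.5595,-.0025,.0014),-.1807)
s=shot('side','s6');im=s['pixels'].min(2)
p=np.array([.6177,-.0131,-.1807]);z=.03+r.read_state()['ee_pos'][2]-.0014
print(z,'near head px',proj(s,[G(p,(.015-.118+a,b,z+.01)) for a,b in((11,12),(11,-12),(-11,-12),(-11,12)) for a,b in[(a/1e3,b/1e3)]]).round(1).tolist())
print('far head px',proj(s,[G(p,(.015+a/1e3,b/1e3,z+.01)) for a,b in((11,12),(11,-12),(-11,-12),(-11,12))]).round(1).tolist())
for a in (im[190:226,268:308],): print('\n'.join(' '.join(f'{v:3d}' for v in q) for q in a[::1]))
E
```

```text
t 10.3 pos [ 0.5597 -0.0013  0.0153] yaw -0.1815 w 0.0112 grip 30.0 F [ 0.2 -0.8 -0.8]
shift now-axes [-0.      0.0059  0.0695] after turn [-0.      0.0059  0.0695] turn [ 0.      0.     -0.0002]
0.043985212325314264 near head px [[285.9, 214.7], [291.4, 208.2], [298.9, 211.8], [293.4, 218.5]]
far head px [[247.0, 195.4], [252.8, 189.3], [259.8, 192.7], [254.0, 198.9]]
 22  32  26  25  26  25  27  32  32  39  45  36  37  35  34  58  65  62  60  72  63  52  45  67  90  86  86  88  86  91  87  89  89  85  86  89  92  90  87  89
 32  29  25  28  25  28  30  38  38  48  37  38  37  36  36  36  49  57  74  86  88  87  78  89  90  90  88  87  86  87  88  88  86  86  84  86  89  89  88  87
 28  21  23  33  36  31  36  44  44  36  34  33  38  39  37  36  37  68  87  89  87  86  91  87  85  89  85  92  87  84  89  88  86  88  85  89  88  87  88  85
 31  27  26  30  31  33  42  46  39  35  31  37  36  36  37  32  35  59  88  84  90  91  90  86  87  87  90  86  92  91  88  92  87  90  86  90  88  89  91  89
 35  32  32  33  33  40  45  36  33  34  39  37  35  38  31  29  29  58  87  84  88  86 
[... 4331 characters left out ...]
 145  84  79  88  96 112 138 144 135 118 102  96  96  93  91
146 145 145 143 145 142 121  72  84  90  98 106 107 110  99  84  84  93  95  92  72  75  74  79  79  75  71  74  71  77 101 109 130 140 145 137 115  96  91  95
144 146 144 148 142 130  75  73  75  75  84  92  99 107 110 118 119 107  97  76  69  74  75  75  74  74  76  75  76  77  94  96  92 111 127 141 134  93  97  93
145 145 144 143 128  75  80  83  79  75  73  75  82  94 100 130 139 142 121  96  83  71  69  74  71  71  76  75  79  92  95  92  93  96 100 110  97  89  97  95
143 141 146 140  74  75  78  92  74  75  75  75  76  77  90  95 112 129 136 139 117  94  87  72  76  74  73  78  91  93  92  93  96  95  95  93  85  92  90  93
```

The near head's measured corners in the side view match the prediction to about 1 px. I'll continue down with a 1 mm sideways trim.

Call:
play_rows(claw=[1,1,1,1,1], delta_pos=[[0,0.005,0],[0,0,0.015],[0,0,0.015],[0,0,0],[0,0,0]], delta_rot=[[0,0,0],[0,0,0],[0,0,0],[0,0,0],[0,0,0]])

```text
time: 10.85
ee_pos: [0.5595, -0.0023, 0.0092]
eef_rot: [0.996, -0.091, -0.0, 0.0]
ft_force: [-0.1, -0.5, -0.8]
width: 0.0113
grip_force: 30.0
```

Call:
play_rows(claw=[1,1,1,1], delta_pos=[[0,0,0.015],[0,0,0.01],[0,0,0],[0,0,0]], delta_rot=[[0,0,0],[0,0,0],[0,0,0],[0,0,0]])

```text
time: 11.25
ee_pos: [0.5596, -0.0023, 0.0043]
eef_rot: [0.996, -0.091, -0.0, 0.0]
ft_force: [1.0, -0.1, -0.4]
width: 0.0115
grip_force: 30.0
```

Call:
play_rows(claw=[1,1,1,1], delta_pos=[[0,0,0.01],[0,0,0.005],[0,0,0],[0,0,0]], delta_rot=[[0,0,0],[0,0,0],[0,0,0],[0,0,0]])

```text
time: 11.65
ee_pos: [0.5596, -0.0023, 0.0014]
eef_rot: [0.996, -0.091, 0.0, 0.0]
ft_force: [-0.3, -0.1, 0.7]
width: 0.0113
grip_force: 30.0
```

Call:
play_rows(claw=[1,1,1], delta_pos=[[0,0,0.005],[0,0,0],[0,0,0]], delta_rot=[[0,0,0],[0,0,0],[0,0,0]])

```text
time: 11.95
ee_pos: [0.5597, -0.0024, 0.0012]
eef_rot: [0.996, -0.091, 0.0, 0.0]
ft_force: [-4.9, 0.3, 11.2]
width: 0.0113
grip_force: 30.0
```

The head touched the floor at a reading of 0.0012, just where expected. I'll release it to settle flat, then regrip 6 mm lower.

Call:
play_rows(claw=[0.65,0.65,0.65,0.65,0.65,0.65,0.65,0.65], delta_pos=[[0,0,-0.005],[0,0,0],[0,0,0],[0,0,0],[0,0,0.015],[0,0,0.02],[0,0,0],[0,0,0]], delta_rot=[[0,0,0],[0,0,0],[0,0,0],[0,0,0],[0,0,0],[0,0,0],[0,0,0],[0,0,0]])

```text
time: 12.75
ee_pos: [0.5594, -0.0023, -0.0059]
eef_rot: [0.996, -0.091, -0.0, 0.0]
ft_force: [0.3, -0.3, -0.1]
width: 0.0307
grip_force: 0.0
```

Call:
play_rows(claw=[1,1,1,1,1,1], delta_pos=[[0,0,0],[0,0,0],[0,0,0],[0,0,0],[0,0,0],[0,0,0]], delta_rot=[[0,0,0],[0,0,0],[0,0,0],[0,0,0],[0,0,0],[0,0,0]])

```text
time: 13.35
ee_pos: [0.5597, -0.0024, -0.0056]
eef_rot: [0.996, -0.091, 0.0, 0.0]
ft_force: [-0.6, 0.3, 1.2]
width: 0.0118
grip_force: 30.0
```

```bash
python3 - <<'E'
from h import *
need((.5595,-.0025,-.005),-.1807)
s=shot('side','s7');im=s['pixels'].min(2)
# bar near-head & pointer/mark region
print('\n'.join(' '.join(f'{v:3d}' for v in q) for q in im[196:224,222:256]))
print()
print('\n'.join(' '.join(f'{v:3d}' for v in q) for q in im[206:226,282:302]))
E
```

```text
t 13.35 pos [ 0.5597 -0.0024 -0.0056] yaw -0.1815 w 0.0118 grip 30.0 F [-0.6  0.3  1.2]
shift now-axes [-0.0007  0.0007 -0.0029] after turn [-0.0007  0.0007 -0.0029] turn [ 0.     -0.0001 -0.0003]
 69  68  75  69  71  74  70  64  64  64  64  64  64  78  94 105  96  68  47  50  52  65  54  59  80  76  80  56  52  52  58  55  55  57
 72  70  70  69  72  70  70  64  65  66  68  62  66  75 101  96  70  65  57  51  56  54  56  53  55  56  57  56  57  55  55  52  56  53
 69  68  74  70  72  73  69  64  63  67  65  65  69 104  96  68  68  78  64  55  54  56  54  55  56  57  54  55  56  56  55  55  54  58
 72  67  74  69  70  69  73  64  63  63  66  75  79  96  76  73  72  65  53  56  63  54  53  56  55  56  55  52  61  53  54  57  57  54
 70  74  72  66  71  72  72  67  65  65  78 104  94  70  75  90  71  60  54  59  75  72  48  55  51  54  54  54  55  57  55  54  53  54
 71  75  68  68  70  68  71  66  70  84 106  93  72  75  99  83  56  58  58  56  93 108  54  56  56  58  58  55  56  57  54  55  53  55
105  83  71  73  67  69  74  99  86 114  97  76  81  94  92  62  55  59  56  57  59  52
[... 3805 characters left out ...]
 154 183 185 185 181 181 179 182 185 183 173 140 115  94  93
 74  83  96 113 125 172 181 182 182 181 181 180 183 182 179 148 115 133  94  91
 74  76  75  82  96 164 170 180 184 181 184 182 186 186 169 106 108 105  94  93
 75  71  76  74  80 121 131 165 172 179 184 181 184 180 103 112 109 131 116 102
 79  74  73  72  77 107 120 126 130 164 173 179 171 122 103  99 108 138 142 135
 95  86  77  78  80  80  84 107 118 128 130 163 123 107  86  78  88 114 125 138
111 110 110 106  96  91  78  75  85 108 120 123 117  88  77  76  79  94  93 110
100 110 140 143 124  98  83  70  72  72  83 108 128  71  75  76  91  96  94  92
 83  99 108 128 140 140 118  94  78  68  74  75  74  73  80  79  94  94  95  94
```

Call:
play_rows(claw=[1,1,1,1,1], delta_pos=[[-0.005,0,0],[-0.005,0,0],[-0.005,0,0],[0,0,0],[0,0,0]], delta_rot=[[0,0,0],[0,0,0],[0,0,0],[0,0,0],[0,0,0]], squeeze=40)

```text
time: 13.9
ee_pos: [0.5565, -0.0018, -0.0056]
eef_rot: [0.996, -0.091, -0.0, 0.0]
ft_force: [-0.1, 0.3, 2.4]
width: 0.0114
grip_force: 40.0
```

Call:
play_rows(claw=[1,1,1,1,1], delta_pos=[[-0.005,0,0],[-0.005,0,0],[-0.005,0,0],[0,0,0],[0,0,0]], delta_rot=[[0,0,0],[0,0,0],[0,0,0],[0,0,0],[0,0,0]])

```text
time: 14.4
ee_pos: [0.5538, -0.0013, -0.0056]
eef_rot: [0.996, -0.091, 0.0, 0.0]
ft_force: [2.1, -0.1, 0.8]
width: 0.0113
grip_force: 40.0
```

Call:
play_rows(claw=[1,1,1,1,1,1,1,1], delta_pos=[[-0.015,0,0],[-0.02,0,0],[-0.025,0,0],[-0.025,0,0],[-0.015,0,0],[0,0,0],[0,0,0],[0,0,0]], delta_rot=[[0,0,0],[0,0,0],[0,0,0],[0,0,0],[0,0,0],[0,0,0],[0,0,0],[0,0,0]])

```text
time: 15.2
ee_pos: [0.5342, 0.0023, -0.0056]
eef_rot: [0.996, -0.091, 0.0, 0.0]
ft_force: [4.5, -1.4, -0.4]
width: 0.0115
grip_force: 40.0
```

```bash
python3 - <<'E'
from h import *
from gauge import *
need((.5595,-.0025,-.005),-.1807)
p=np.array([.6177,-.0131,-.1807]);e=r.read_state()['ee_pos']
d=L(p,[.5597,-.0024])-L(p,e);print('disp',d)
s=shot('side','s8');a=load('s7')['pixels'].min(2).astype(int);b=s['pixels'].min(2).astype(int)
for dd in(.015,.0175,.02,.0225): print(dd,proj(s,G(p,(.0595-dd,.0425,.034))))
print('\n'.join(' '.join(f'{v:3d}' for v in q) for q in b[196:220,222:256]))
E
```

```text
t 15.2 pos [ 0.5342  0.0023 -0.0056] yaw -0.1816 w 0.0115 grip 40.0 F [ 4.5 -1.4 -0.4]
shift now-axes [ 0.1289  0.0008 -0.003 ] after turn [ 0.1289  0.0009 -0.0031] turn [ 0.     -0.0001 -0.0003]
disp [ 2.59565617e-02 -4.73045808e-05]
0.015 [[234.64084034 205.51195606]]
0.0175 [[235.42584819 205.9133247 ]]
0.02 [[236.21196691 206.31526131]]
0.0225 [[236.99919887 206.71776712]]
 67  70  73  71  71  73  67  65  63  66  63  66  68  85 107  93  92  84  95 135 166 195 218 222 170 106 106 108 105 111 133 142 175 192
 67  72  71  71  72  74  67  62  65  67  66  66  64  66  79  90  93  87  80  75  91 128 165 145 127 103 103 106 103 105 122 137 196 198
 72  71  68  72  68  72  72  64  61  64  66  63  64  62  61  74  82  83  79  74  69  80 102 107  97  72  82  95 106 127 173 202 199 198
 70  69  70  70  73  71  69  64  61  65  61  60  64  66  78  86  90  89  97  80  87  95 110  97  63  48  53  61  90 159 195 186 180 193
 71  70  70  68  71  70  74  67  66  63  64  61  67  75  98 114 134 117 108 108  98 108  94  70  55  57  52  50  60 129 102 110  86 145
 72  74  68  73  69  70  73  68  61  67 
[... 1843 characters left out ...]
  61  34  33  31  30
101 105 102 101  71  69  73 104 144 135 122 117 112 113 110 113 112 145 205 231 235 220 226 125 113 130 116  89  34  34  41  35  23  31
104 101 104 106 102  78  77  71  73 109 137 129 123 119 114 111 111 110 114 149 210 226 138 116 115 103  97  68  56  35  29  32  28  25
100 103 101 103 101 103 102  83  80  68  77 108 137 127 123 114 112 109 112 107 112 132 115 126 127  95  71 103 104 135  57  30  28  27
104 104 103 100 108 106  99 103 102  69  76  74  78 115 140 113 125 117 114 111 107  86  62 100  97  64 117 146 187 223 104  54  43  34
102 103 105 103 100 105 102 103 104 105 104  92  76  81  78 114 137 125 123 115 110  95  54  52  54  69 149 201 223 126  96  91  77  65
```

Displacement is 26 mm at 4.7 N. Slack is about 4 mm, so travel is about 22 mm, and the pointer's image shift of 7 px agrees. Measured against the rail's ends the mark is at x of about -2 mm, which needs about 61 mm of travel. I'll pull on in two stages.

Call:
play_rows(claw=[1,1,1,1,1,1,1,1], delta_pos=[[-0.015,0,0],[-0.025,0,0],[-0.03,0,0],[-0.03,0,0],[-0.03,0,0],[-0.02,0,0],[0,0,0],[0,0,0]], delta_rot=[[0,0,0],[0,0,0],[0,0,0],[0,0,0],[0,0,0],[0,0,0],[0,0,0],[0,0,0]])

```text
time: 16.05
ee_pos: [0.5054, 0.0075, -0.0054]
eef_rot: [0.996, -0.091, 0.001, -0.0]
ft_force: [8.3, -1.4, -1.3]
width: 0.0115
grip_force: 40.0
```

```bash
python3 - <<'E'
from h import *
from gauge import *
p=np.array([.6177,-.0131,-.1807]);S=r.read_state();e=S['ee_pos']
print('disp',L(p,[.5597,-.0024])-L(p,e),S['ft_force']@[np.cos(-.1807),np.sin(-.1807),0],S['ft_force'],S['width'])
s=shot('side','s9');b=s['pixels'].min(2).astype(int)
print('rail corners',proj(s,[G(p,(x,y,.03)) for x in(.066,-.012) for y in(.058,.04)]).round(1).tolist())
print('tip pred',[proj(s,G(p,(.0595-d,.0425,.034))).round(1).tolist() for d in(0,.05,.052,.054,.061)])
print('clip tip pred x-.002',[proj(s,G(p,(-.002,y,.036))).round(1).tolist() for y in(.044,.049,.054)])
print('\n'.join(' '.join(f'{v:3d}' for v in q) for q in b[202:224,232:264]))
E
```

```text
disp [ 5.52180694e-02 -2.65213732e-05] 8.40953448506325 [ 8.2884103  -1.42486944 -1.29693388] 0.011476133240291097
rail corners [[224.3, 207.1], [228.8, 202.5], [249.0, 219.9], [253.5, 215.1]]
tip pred [[[230.0, 203.1]], [[245.7, 211.2]], [[246.4, 211.5]], [[247.0, 211.8]], [[249.3, 213.0]]]
clip tip pred x-.002 [[[249.0, 213.0]], [[247.7, 214.3]], [[246.5, 215.7]]]
 68  76  99 100  93  98 109 140 222 230 226 203 181 125  99  82  78  76  79  75  91 130 135 119 120  96 101 103 109 142 141 201
 93  96  97  98 100  97  99 106 150 196 222 228 224 200 138 125 106  82  86  77  81  93 106  95  68  58  85  96 116 219 207 199
175 137 111  98  98  98  99 122 151 122 152 193 224 230 226 201 180 128 120  85  95 106  97  70  45  49  52  61 111 207 198 191
234 212 176 137 109  96 111 170 168 168 156 123 145 193 224 231 226 200 172 107 105  98  69  61  57  53  51  63 147 177 185 144
191 223 234 225 159 147 136 171 171 171 172 167 150 123 139 196 223 225 172 105  99  89  98  74  73  70  64 104 190 162 110  57
187 229 216 228 207 232 207 191 174 170 168 171 168 163 123 122 142 160 104  97 104 164 168
[... 1384 characters left out ...]
 149 184 223 123  93 104 168 165 167 165 108  36  32  33  33
100  91  75  80  79 115 141 127 123 109 114  93  49  49  53  65 149 201 223 126  95  94  98 153 164 165 167 158  59  31  33  29
106 105 105  91  78  73  76 116 142 119 123 109  52  48  51  53 113 169 119  97  97  95  97 106 157 166 167 160  80  31  37  27
103 103 101  99  99  77  75  77  80 135 135 127  75  53  46  51  84 105  96  92  95  95  95 100 108 167 168 163 106  33  30  26
103 103 104 104 102 106 101  92  75  72  87 134  93  46  46  47  80 108 104  95  95  99  99 101 123 167 169 171 165  89  61  36
102 103 104 103 103 100 100 103 104  73  77  76  66  55  62  50  78 109 102  95  97  95 102 125 165 166 165 169 168 162 136  94
```

The pointer tip is at (247,212), travel about 52.5 mm at 8.4 N, with the clip at about 60.5 mm. I'll pull about 7.6 mm more and hold.

Call:
play_rows(claw=[1,1,1,1,1,1,1,1], delta_pos=[[-0.012,0,0],[-0.014,0,0],[-0.012,0,0],[0,0,0],[0,0,0],[0,0,0],[0,0,0],[0,0,0]], delta_rot=[[0,0,0],[0,0,0],[0,0,0],[0,0,0],[0,0,0],[0,0,0],[0,0,0],[0,0,0]])

```text
time: 16.9
ee_pos: [0.4982, 0.0089, -0.0054]
eef_rot: [0.996, -0.091, 0.001, -0.0]
ft_force: [8.3, -2.2, -1.9]
width: 0.0112
grip_force: 40.0
```

```bash
python3 - <<'E'
from h import *
from gauge import *
p=np.array([.6177,-.0131,-.1807]);S=r.read_state();e=S['ee_pos']
print('disp',L(p,[.5597,-.0024])-L(p,e),S['ft_force']@[np.cos(-.1807),np.sin(-.1807),0],S['ft_force'],S['width'])
s=shot('side','sa');b=s['pixels'].min(2).astype(int)
print('\n'.join(' '.join(f'{v:3d}' for v in q) for q in b[204:222,240:264]))
# near-head slip check
print('head pred',proj(s,[G(p,(-.103-.0605+a/1e3,b/1e3,.04)) for a,b in((11,12),(11,-12),(-11,-12),(-11,12))]).round(1).tolist())
m=(b>172);n,l,st,ce=cv2.connectedComponentsWithStats(m.astype(np.uint8))
print([(st[i].tolist(),ce[i].round(1).tolist()) for i in range(1,n) if 260<ce[i][0]<340 and 195<ce[i][1]<255 and st[i][4]>25])
t=shot('top','ta')
E
```

```text
disp [ 6.25408776e-02 -7.54143874e-05] 8.574701688343914 [ 8.31697102 -2.18757174 -1.92815017] 0.011169268076329305
151 124 151 195 223 229 225 202 181 129 116  87  83  75  79  84 107  99  75  60  85  97 105 171
168 168 155 124 150 194 225 231 224 201 182 125 120 106  87  99 100  79  49  53  50  60 101 217
166 173 169 167 150 123 138 197 223 230 225 200 181 151 106 104  82  57  60  53  49  53  94 192
178 169 171 168 169 164 118 120 150 196 223 229 206 115 104 103 102  81  77  69  62  65 147 222
209 186 175 170 169 171 171 168 155 127 150 191 161 107  99 119 171 117  94  76  79 139 219 227
236 232 207 191 175 170 168 171 171 171 144 107 102  95  93 176 199 187 163 108 146 218 227 132
198 240 234 231 210 186 172 173 170 159 128 109  99  92 133 174 199 222 201 166 223 198 133  57
188 229 220 232 240 224 209 187 171 130 108  97 102 146 149 114 118 131 139 145 199 102  54  51
229 188 226 168 232 198 239 226 184  99  95  88 144 165 146 145 108 118 107 111  85  56  54  58
193 236 161 212 196 191 228 201 163 101 100 151 168 146 147 154 165 149  98  94  61  57  62  57
237 238 215 232 200 226 
[... 203 characters left out ...]
  74 106 151 213 191 119 100 102 111 171 162  35  35  39  50
110 111 116 133 113 127 127  94  76 105 129 175 222  95 100 104 118 125 171 158  38  39  38  38
110 112 105  80  63 101 100  68 118 152 181 224 125  90  96 106 168 167 167 164  88  46  30  33
120 115 107  96  49  48  56  68 151 200 223 127  98  94  94 108 165 162 167 167 164 110  49  30
138 118 124 110  55  50  52  54 113 168 122  95  93  96  98 106 158 165 167 166 168 163 106  31
 82 132 140 129  74  49  47  52  91 108  98  94  93  99  98  98 109 165 168 169 169 169 161  29
head pred [[307.0, 228.7], [312.4, 222.0], [320.1, 225.7], [314.8, 232.6]]
[([260, 197, 16, 15, 64], [268.1, 202.5]), ([308, 223, 12, 10, 69], [313.2, 227.6])]
```

The pointer tip is now at (249.3,213.3), directly opposite the clip's point at about (248.9,213.4). I'll hold here.

Call:
play_rows(claw=[1,1,1,1,1,1,1,1], delta_pos=[[0,0,0],[0,0,0],[0,0,0],[0,0,0],[0,0,0],[0,0,0],[0,0,0],[0,0,0]], delta_rot=[[0,0,0],[0,0,0],[0,0,0],[0,0,0],[0,0,0],[0,0,0],[0,0,0],[0,0,0]])

```text
time: 17.8
ee_pos: [0.4982, 0.0089, -0.0053]
eef_rot: [0.996, -0.091, 0.001, -0.0]
ft_force: [8.5, -1.9, -1.6]
width: 0.0115
grip_force: 40.0
```

Call:
play_rows(claw=[1,1,1,1,1,1,1,1], delta_pos=[[0,0,0],[0,0,0],[0,0,0],[-0.005,0,0],[0,0,0],[0,0,0],[0,0,0],[0,0,0]], delta_rot=[[0,0,0],[0,0,0],[0,0,0],[0,0,0],[0,0,0],[0,0,0],[0,0,0],[0,0,0]])

```text
time: 18.6
ee_pos: [0.4973, 0.0091, -0.0053]
eef_rot: [0.996, -0.091, 0.001, -0.0]
ft_force: [7.6, -3.2, -2.2]
width: 0.0116
grip_force: 40.0
```

Call:
play_rows(claw=[1,1,1,1,1,1,1,1], delta_pos=[[0,0,0],[0,0,0],[0,0,0],[0,0,0],[0,0,0],[0,0,0],[0,0,0],[0,0,0]], delta_rot=[[0,0,0],[0,0,0],[0,0,0],[0,0,0],[0,0,0],[0,0,0],[0,0,0],[0,0,0]])

```text
time: 19.4
ee_pos: [0.4973, 0.0091, -0.0053]
eef_rot: [0.996, -0.091, 0.001, -0.0]
ft_force: [8.7, -1.3, -2.0]
width: 0.0117
grip_force: 40.0
```

Call:
play_rows(claw=[1,1,1,1,1,1,1,1], delta_pos=[[0.02,0,0],[0.04,0,0],[0.045,0,0],[0.045,0,0],[0.045,0,0],[0.045,0,0],[0.025,0,0],[0,0,0]], delta_rot=[[0,0,0],[0,0,0],[0,0,0],[0,0,0],[0,0,0],[0,0,0],[0,0,0],[0,0,0]])

```text
time: 20.2
ee_pos: [0.5487, -0.0003, -0.0056]
eef_rot: [0.996, -0.091, 0.0, -0.0]
ft_force: [2.1, -1.6, 3.8]
width: 0.0114
grip_force: 40.0
```

Call:
play_rows(claw=[1,1,1,1,1,1,1,1], delta_pos=[[0.01,0,0],[0.01,0,0],[0.005,0,0],[0.005,0,0],[0.005,0,0],[0,0,0],[0,0,0],[0,0,0]], delta_rot=[[0,0,0],[0,0,0],[0,0,0],[0,0,0],[0,0,0],[0,0,0],[0,0,0],[0,0,0]])

```text
time: 21.0
ee_pos: [0.5551, -0.0015, -0.0057]
eef_rot: [0.996, -0.091, 0.0, 0.0]
ft_force: [2.4, -1.3, 3.3]
width: 0.0113
grip_force: 40.0
```

```bash
python3 - <<'E'
from h import *
from gauge import *
p=np.array([.6177,-.0131,-.1807]);S=r.read_state();e=S['ee_pos']
print('disp',L(p,[.5597,-.0024])-L(p,e),S['ft_force']@[np.cos(-.1807),np.sin(-.1807),0],S['ft_force'],S['width'])
need((.5597,-.0024,-.0055),-.1807)
E
```

```text
disp [ 4.70306271e-03 -2.63385841e-05] 2.5713444882639958 [ 2.3818701  -1.2700754   3.31536163] 0.011332838321975446
t 21.0 pos [ 0.5551 -0.0015 -0.0057] yaw -0.1815 w 0.0113 grip 40.0 F [ 2.4 -1.3  3.3]
shift now-axes [ 0.0235  0.0001 -0.0008] after turn [ 0.0235  0.0001 -0.0008] turn [ 0.     -0.     -0.0003]
```

Call:
play_rows(claw=[1,1,1,1,1,1], delta_pos=[[0.005,0,0],[0.005,0,0],[0.005,0,0],[0,0,0],[0,0,0],[0,0,0]], delta_rot=[[0,0,0],[0,0,0],[0,0,0],[0,0,0],[0,0,0],[0,0,0]])

```text
time: 21.6
ee_pos: [0.5563, -0.0015, -0.0057]
eef_rot: [0.996, -0.09, -0.002, 0.0]
ft_force: [-5.7, -0.3, 11.4]
width: 0.0111
grip_force: 40.0
```

Call:
play_rows(claw=[1,1,1,1], delta_pos=[[0.004,0,0],[0,0,0],[0,0,0],[0,0,0]], delta_rot=[[0,0,0],[0,0,0],[0,0,0],[0,0,0]])

```text
time: 22.0
ee_pos: [0.5571, -0.0015, -0.0057]
eef_rot: [0.996, -0.09, -0.002, 0.0]
ft_force: [-6.2, 0.1, 11.4]
width: 0.0116
grip_force: 40.0
```

```bash
python3 - <<'E'
from h import *
from gauge import *
p=np.array([.6177,-.0131,-.1807]);S=r.read_state();e=S['ee_pos']
print('disp',L(p,[.5597,-.0024])-L(p,e),S['ft_force'],S['width'])
s=shot('side','sb')['pixels'].min(2).astype(int)
a=load('s7')['pixels'].min(2).astype(int);D=abs(s-a)[196:224,222:256];print('diff vs home px',D[:14,:16])
E
```

```text
disp [ 0.00273746 -0.00041096] [-6.17582695  0.11727998 11.42737108] 0.011597637485055799
diff vs home px [[ 0  2  4  1  0  1  5  1  0  3  0  0  2  1  2  1]
 [ 4  4  3  2  1  4  0  1  0  2  5  2  0  3  5  4]
 [ 2  1  3  1  3  1  1  3  3  4  6  3  1  3  0  2]
 [ 0  2  1  3  0  1  0  2  1  3  1  2  1  0  5  6]
 [ 3  0  5  4  1  3  2  1  0  6  4  1  1  2  4  6]
 [ 6  2  2  0  2  1  2  3  7  8  0  2  3  2  1 22]
 [ 1  2  1  2  3  3  2  3  3 11  1  7  1  2  2 29]
 [ 1  1  2  0  1  4  2  2  1  3  2  4  2  5  2 10]
 [ 3  1  2  3  4  2  3  2  0  4  2  0  2  4  2 10]
 [ 5  5  2  1  1  1  1  0  1  1  1  1  2  4  1 31]
 [ 2  1  3  2  0  1  2  0  1  2  4  2  0  1  3  4]
 [ 1  1  1  1  1  0  1  0  0  1  3  1  1  1  1  2]
 [ 1  1  3  0  3  0  1  1  0  1  0  1  2  2  1  0]
 [ 3  1  2  5  6  1  2  1  4  1  0  1  2  1  2  2]]
```

The pointer region matches the home picture, so the slide is home. I'll release and withdraw upward.

Call:
play_rows(claw=[0.65,0.65,0.65,0.65,0.65,0.65,0.65], delta_pos=[[0,0,0],[0,0,0],[0,0,0],[0,0,0],[0,0,-0.05],[0,0,-0.1],[0,0,-0.2]], delta_rot=[[0,0,0],[0,0,0],[0,0,0],[0,0,0],[0,0,0],[0,0,0],[0,0,0]])

```text
time: 22.75
ee_pos: [0.5568, -0.0022, 0.0634]
eef_rot: [0.996, -0.091, -0.002, -0.0]
ft_force: [0.4, -0.3, 1.0]
width: 0.0303
grip_force: 0.0
```

Call:
play_rows(claw=[0.6,0.6,0.6,0.6,0.6,0.6,0.6,0.6], delta_pos=[[0,0,-0.2],[-0.15,0.15,-0.1],[-0.15,0.15,0],[-0.1,0.2,0],[0,0.2,0],[0,0.2,0],[0,0,0],[0,0,0]], delta_rot=[[0,0,0],[0,0,0],[0,0,0],[0,0,0],[0,0,0],[0,0,0],[0,0,0],[0,0,0]])

```text
time: 23.55
ee_pos: [0.4476, -0.1651, 0.1249]
eef_rot: [0.996, -0.091, 0.0, -0.0]
ft_force: [-0.0, 0.3, -0.7]
width: 0.0347
grip_force: 0.0
```

```bash
python3 - <<'E'
from h import *
from gauge import *
need((.5597,-.0024,-.0055),-.1807)
p=np.array([.6177,-.0131,-.1807])
t=shot('top','tc');s=shot('side','sc')
for c,n in((t,'top'),(s,'side')):
    b=c['pixels'].min(2).astype(int)
    for h in(-.103,.015): 
        q=proj(c,[G(p,(h+a/1e3,y/1e3,.04)) for a,y in((11,12),(11,-12),(-11,-12),(-11,12))]);print(n,h,q.round(1).tolist())
    m=(b>172).astype(np.uint8);k,l,st,ce=cv2.connectedComponentsWithStats(m);u=proj(c,G(p,(-.103,0,.04)))[0].round().astype(int);i=l[u[1],u[0]];print('comp',i,st[i],ce[i])
a=load('s7')['pixels'].min(2).astype(int)
print('pointer diff',abs(s['pixels'].min(2).astype(int)-load('side0')['pixels'].min(2))[198:212,222:240].max())
b=t['pixels'].min(2);print('\n'.join(' '.join(f'{v:3d}' for v in q) for q in b[126:190,278:306]))
E
```

```text
t 23.55 pos [ 0.4476 -0.1651  0.1249] yaw -0.1832 w 0.0347 grip 0.0 F [-0.   0.3 -0.7]
shift now-axes [ 0.4025 -0.9019  0.6524] after turn [ 0.4051 -0.901   0.6521] turn [-0.     -0.0002 -0.0008]
top -0.103 [[282.6, 174.8], [292.2, 176.9], [290.3, 185.6], [280.7, 183.5]]
top 0.015 [[292.9, 128.8], [302.4, 130.8], [300.5, 139.3], [291.0, 137.3]]
comp 10 [ 263   88   66  112 3405] [292.83377386 154.44845815]
side -0.103 [[286.2, 218.3], [291.7, 211.8], [299.2, 215.4], [293.7, 222.0]]
side 0.015 [[247.6, 199.0], [253.4, 192.9], [260.3, 196.3], [254.6, 202.5]]
comp 10 [241 189  59  34 481] [268.25779626 204.30561331]
pointer diff 15
226 220 227 228 217 183 170 179 188 188 195 212 228 234 233 220 202 199 200 201 204 208 207 206 213 221 230 235
225 223 228 229 210 174 167 183 188 190 194 208 221 228 225 211 190 188 191 195 195 195 199 198 204 215 228 236
222 222 229 228 205 170 171 183 189 188 194 203 209 214 203 184 173 176 178 186 188 188 190 192 195 211 226 235
223 222 226 222 196 169 175 185 188 192 193 197 201 200 182 172 168 171 173 174 173 174 179 180 191 204 225 234
226 226 229 219
[... 6004 characters left out ...]
 183 185 183 182 182 181 182
186 194 212 222 227 232 234 237 238 239 239 236 220 198 202 207 196 187 185 184 180 187 185 184 182 182 183 182
187 201 212 210 201 205 211 216 222 231 234 226 208 196 209 210 197 188 185 185 185 183 188 185 185 184 184 182
189 208 216 198 166 152 156 164 180 196 205 197 183 197 216 213 195 186 183 185 183 188 183 185 183 182 179 185
192 213 221 195 151 124 121 126 139 145 151 151 168 201 217 211 193 186 185 185 184 183 179 182 182 183 181 182
195 215 217 192 147 123 117 119 119 119 121 131 169 207 217 203 188 184 184 185 182 182 182 181 182 184 181 182
192 205 205 180 145 129 121 120 114 119 121 138 183 213 216 198 185 185 184 181 184 181 182 182 181 179 180 182
```

The slide is home and the bar lies flat: both heads match the predicted pixels in both views within about 1 px.

```bash
python3 -c "
from bench import r
print(r.close_job())"
```

```text
the job is handed in; nothing more can be done
None
```

I seated the bar's head flat in the jaw, pulled the slide until the pointer stood opposite the set mark, held it there about 2.5 s, eased it home without a snap, and handed the job in with the bar left in the jaw (alignment judged from the side camera; no verdict was returned).

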